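# Clean massage ball into its base with the tongs

## Robot

A 6-joint arm with a two-finger parallel gripper is mounted at the origin on the work surface. World frame = base frame: x ahead of the robot, y to its left, z up, the work surface at z = 0. Lengths are in m, angles in rad, forces in N, time in s.
With the tool pointing down it reaches from about 0.25 to 0.725 m from the base axis. Payload 4 kg.
Tool frame: the origin (TCP) lies on the centre line of the jaws, within the pads' length; the fingertips stand 17 mm ahead of it and the grasp point (between the pads) lies 2 mm behind it; z points along the fingers, y is the line along which they close (so a half turn about z gives the same grasp; the last joint's range is limited). The gripper opens to 85 mm and grips with 20 to 120 N. Pads are 22 mm wide; open, the fingers measure 114 mm over their backs; the gripper's body (76 mm by 85 mm) begins 54 mm behind the grasp point. The pads swing forward as they close: fully open they stand 13 mm farther back than shut.
Start: joints at [1.201, 0.241, 0.005, 1.335, 0, 1.571], TCP at [0.181, 0.466, 0.223] pointing down, gripper open.
Joint ranges: [-2.72, 2.72], [-1.05, 1.87], [-1.09, 1.28], [-1.99, 2.15], [-1.42, 1.44], [-3.14, 3.14]. Speed limits (rad/s): [2.79, 2.79, 3.14, 3.14, 3.14, 3.14].

## Interface

Orientations are given as a unit quaternion [x, y, z, w].
In Python, from workcell import get_obs, imaging, order gives the robot as it stands.
- The arm moves only by the tool apply_moves, never from a script. Its argument "targets" is a list that holds one entry, the list of rows, each a list of 5 numbers: the shift along the world's x, y, z in units of 40 mm (1.0 is 40 mm), then the turn about the world's z in degrees, then the gripper command: -1 is shut, 1 is fully open, values between are in proportion. In form: [[[dx, dy, dz, turn, fingers], ...]]. A call has 1 to 8 rows; each row shifts and turns the commanded pose from where the row before left it; what a row does not reach is not made up. A row lasts 1/12 s, in which the tool goes at most 41.7 mm and 7.16 degrees, less where a joint would pass 70% of its speed; a pose out of reach is approached as far as the arm can. A call is refused whole if a number of a shift passes 1 or a number of a turn 7.16, either way. A call with a gripper value outside its range is refused whole. The fingers move at their own pace and stop on an object; the grip force is fixed at half the most. Time passes only in rows, so rows that do not move let the fingers close. It gives the time, the measured TCP pose, the force, the opening and the grip force at its end, in the units of the state.
- get_obs(): the state, without advancing time (a new reading comes with each control period).
- imaging.camera(name): name is "side" or "top"; returns (picture, depth): 480x640x3 uint8, blue, green, red; 480x640 float32, m along the optical axis (not along the pixel's ray), 0 where there is no reading.
- imaging.get_calibration(name): a dict with "camera_matrix" (3x3 intrinsics, pixels), "eye" and "rotation" of the camera in the world. Camera axes: x right, y down, z forward; pixel columns grow to the right and rows downward; lengths in m; the calibration is good to about 2 mm. A picture is of the moment at which its call begins. get_calibration takes no time and is no camera call.
- order.job_done(): hands the job in; it is judged then, once.
The state is a dict: "clock": time; "joint_pos": joint angles; "joint_vel": joint speeds; "tau": joint torques, N m; "eef_pos": TCP position; "tool_rot": TCP orientation; "ft_force": force on the tool from outside, world axes, zero at the start; "ft_torque": the same for the moment, N m; "grip_width": finger opening in m; "grasp_force": force on a finger pad.
Only numpy, scipy, OpenCV 4.12 (cv2) and the standard library are available. Lean on these libraries where they do the work, as an engineer would, in place of code of your own. Each camera call takes 0.05 s, during which the arm holds its last target. There are 200 camera calls.

## Task

The hard silicone ball lying in the open acrylic box has just been disinfected: take the sprung tongs from the steel tray, lift the ball out of the box with them and set it gently in the hollow top of the turned wooden base. Only the tongs may touch the ball on the way: not the gripper, and not the worktop. Then lay the tongs flat in the tray again and let go, without shifting or knocking over anything else.

Things in the scene. Friction and masses are not known exactly. Their poses are not given: they have to be found in the camera images.
- tongs: Sprung steel tongs, 190 mm long, 25 mm high, 140 g, lying flat in the tray, arms side by side. Origin on the centre line at underside level, under the middle of the two black grip pads; x runs to the tips, y across (closing direction), z up when flat. Jaws end at x = +115 mm. Pads on the outsides of the arms: x = -24 to +26 mm, z = 2 to 22 mm. Outside width at the tips 102 mm relaxed.
- tongs_tips (a point): Point midway between the jaws, 100 mm from the tongs' origin towards the tips, 12.5 mm above the underside: the ball's centre belongs here when gripped. The jaws are 29 mm long and 25 mm high, the clear gap between their lips about 86 mm relaxed. Axes as tongs.
- tongs_pin (a point): Pivot pin with coil spring at the back end of the tongs, 70 mm behind their origin, 12.5 mm above the underside. The spring pushes each grip pad outwards with about 5 N relaxed, 7 N at the ball, 9 N fully squeezed, so partly squeezed tongs stay between the fingers. Axes as tongs.
- tongs_left (a joint): Closing angle of the left arm about the pin (the right arm mirrors it): 0 relaxed, about 0.09 rad with the ball held, 0.15 rad fully squeezed. Width across the two grip pads: 59 mm relaxed, about 46 mm with the ball held, 38 mm fully squeezed.
- tray: Shallow steel tray, 246 (x) by 168 (y) mm, fixed, floor 3 mm thick, rim 3 mm thick and 11 mm high. Origin under its centre.
- box: Clear acrylic box without its lid, outside 200 (x) by 136 (y) by 68 mm high, walls and floor 4 mm, fixed. Origin under its centre; x along the long side.
- ball_center (a point): Centre of the hard silicone ball, 60 mm in diameter, about 120 g, loose on the floor of the box, its top 4 mm below the box's rim. The axes mean nothing (it rolls).
- ball: The same ball; its origin is a point on its surface and turns with it.
- cradle_seat (a point): Where the centre of the ball must come to rest: 66 mm above the worktop over the middle of the base's hollow. z is up.
- cradle: Turned beech base for the ball, loose, 0.55 kg: a round foot 96 mm across and 10 mm high, a waist, and a hollow (concave) top 49 mm across whose rim stands 45 mm high; the seated ball sinks 9 mm into it and centres itself. Origin under its centre.
- tub: Upright round tub, 80 mm across, 130 mm high, near one end of the box. Origin under its centre. Leave alone.
- flask: Upright steel drinking flask, 70 mm across, 182 mm high, near the base. Origin under its centre. Leave alone.
- clamp: Spring clamp lying flat, 110 (y) by 60 by 22 mm high, near the other end of the box. Origin under its centre. Leave alone.
- carabiner: Aluminium carabiner lying flat, 102 (y) by 62 by 10 mm high, near the base. Origin under its centre. Leave alone.
- dumbbell: Navy dumbbell, 190 (y) by 72 by 63 mm high, lying at the left side. Origin under its centre. Leave alone.
- roller: Wooden massage roller, 300 (y) by 38 by 38 mm, lying at the right side. Origin under its centre. Leave alone.
Not all that is in view belongs to the job. Of the things that look like the box, the largest one is meant. There is more than one size of the tongs; the job needs the larger.

How it is judged:
By the outcome, as a careful person would: the job done as asked, in the order asked, and still so for the second after the job is handed in, with the robot touching nothing.
It also fails if it takes over 61 s, if anything falls off the work surface, if the arm or the gripper's body presses on something with over 40 N, if the wrist force passes 120 N, or if a joint passes its speed limit or range.

## Working session

There is one attempt and no reset: what is moved stays moved. The work goes in short steps, Python scripts to look and compute and a tool call to move; the robot and the scene stay as the last step left them, time stands still between calls to the robot, and variables do not carry over. Pictures are saved under pics/ and viewed, at most 10 in all, crops included, and the job is handed in when it is done.

Besides the shell and the picture viewer there is one more tool, called in YAML: its name, and indented under it one key for each argument. apply_moves: Moves the arm, as the interface text tells. Its arguments: {"type":"object","properties":{"targets":{"type":"array","items":{"type":"array","items":{"type":"array","items":{"type":"number"}}}}},"required":["targets"]}

```bash
mkdir -p pics; cat > h.py <<'E'
import numpy as np, cv2
from workcell import get_obs, imaging, order
def snap(n):
    p,d=imaging.camera(n); c=imaging.get_calibration(n)
    return p,d,np.array(c["camera_matrix"]),np.array(c["eye"]),np.array(c["rotation"])
def cloud(d,K,e,R):
    v,u=np.mgrid[:480,:640]
    P=np.stack([(u-K[0,2])/K[0,0]*d,(v-K[1,2])/K[1,1]*d,d],-1)
    W=P@R.T+e; W[d==0]=np.nan; return W
def onplane(u,v,z,K,e,R):
    r=R@np.array([(u-K[0,2])/K[0,0],(v-K[1,2])/K[1,1],1]); return e+r*(z-e[2])/r[2]
E
python3 - <<'E'
from h import *
for n in("top","side"):
    p,d,K,e,R=snap(n); cv2.imwrite(f"pics/{n}0.png",p); np.save(f"{n}0.npy",d)
    print(n,K.round(1).tolist(),e.round(3),R.round(3).tolist())
o=get_obs(); print(o)
E
```

```text
top [[443.3, 0.0, 324.8], [0.0, 443.3, 230.2], [0.0, 0.0, 1.0]] [ 0.33  -0.007  1.095] [0.709, -0.698, 0.071, -0.067]
side [[603.0, 0.0, 330.5], [0.0, 603.0, 229.4], [0.0, 0.0, 1.0]] [ 0.25  -1.171  0.842] [0.868, -0.113, 0.058, -0.48]
{'clock': 0.1, 'joint_pos': array([1.20096667e+00, 2.41341635e-01, 3.87077741e-03, 1.33517527e+00,
       6.93306503e-06, 1.57082142e+00]), 'joint_vel': array([-0.00133622, -0.00097927,  0.00390103, -0.00266244,  0.00072575,
       -0.00061444]), 'tau': array([-1.47127950e-03, -3.73138368e+01,  2.53009397e+01,  1.08180256e-02,
       -1.35205528e-04, -5.23381061e-06]), 'eef_pos': array([0.18052215, 0.46566865, 0.22250449]), 'tool_rot': array([ 1.83875069e-01,  9.82949187e-01, -9.08499271e-04, -1.73451169e-04]), 'ft_force': array([-0.16092637,  0.20980689,  0.13771389]), 'ft_torque': array([-0.03833144, -0.02884763,  0.0318875 ]), 'grasp_force': 0.0, 'grip_width': 0.08544312219220955}
```

View pics/top0.png

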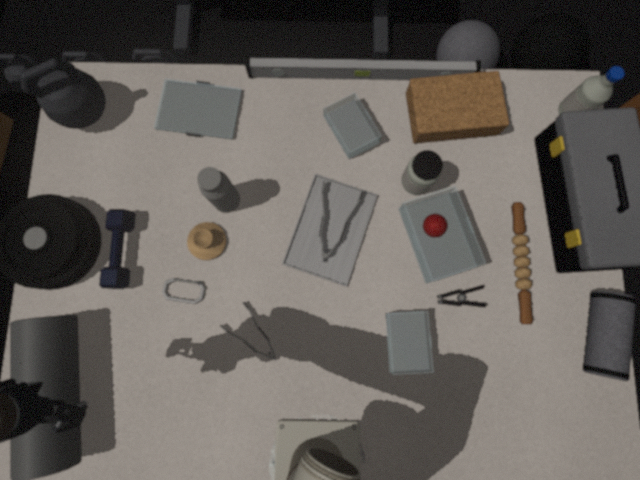

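View pics/side0.png

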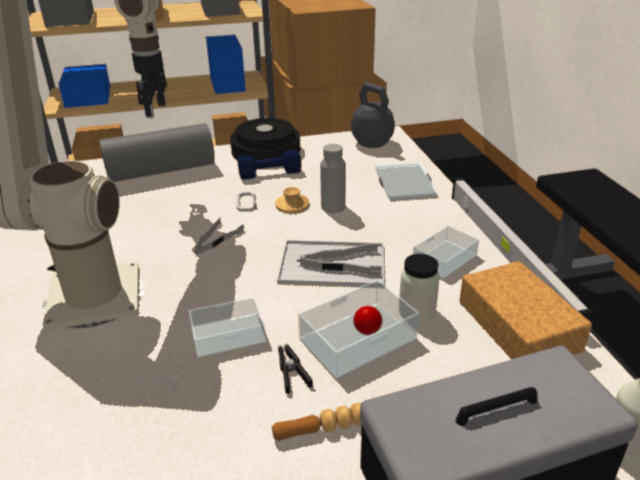

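The top view shows the tray with the large tongs (pin about (325,258), tips about (330,185) and (362,193)). The box is at (443,235) with the ball at (435,226), and the cradle is at (207,240). A small decoy pair of tongs lies at (255,335). Next I measure these.

```bash
cat > h2.py <<'E'
from h import *
from scipy.spatial.transform import Rotation as Ro
def snap2(n):
    p,d,K,e,q=snap(n); return p,d,K,e,Ro.from_quat(q).as_matrix()
def cal(n):
    c=imaging.get_calibration(n); return np.array(c["camera_matrix"]),np.array(c["eye"]),Ro.from_quat(c["rotation"]).as_matrix()
def proj(P,K,e,R):
    c=(np.asarray(P)-e)@R; return c[...,:2]/c[...,2:]*[K[0,0],K[1,1]]+K[:2,2]
E
python3 - <<'E'
from h2 import *
p=cv2.imread("pics/top0.png"); K,e,R=cal("top"); W=cloud(np.load("top0.npy"),K,e,R)
ps=cv2.imread("pics/side0.png"); Ks,es,Rs=cal("side"); Ws=cloud(np.load("side0.npy"),Ks,es,Rs)
print("plane z", np.nanmedian(W[150:160,60:160,2]), np.nanmedian(Ws[200:260,120:180,2]))
def red(p):
    b,g,r=[p[...,i].astype(int) for i in range(3)]; return ((r>90)&(g<50)&(b<50)).astype(np.uint8)
for im,w,n in((p,W,"t"),(ps,Ws,"s")):
    m=red(im); k,l,s,c=cv2.connectedComponentsWithStats(m)
    for i in range(1,k):
        if s[i,4]>60: print(n,s[i],c[i],np.nanmin(w[l==i],0),np.nanmax(w[l==i],0))
k=[c for c in (0,)]
m=red(p);u,v=cv2.minEnclosingCircle(np.argwhere(m)[:,::-1].astype(np.float32))[0];print("ball top ray z=.034",onplane(u,v,.034,K,e,R))
m=red(ps)
# height map over area for tray/tongs/box/cradle
def box(im,lo,hi,x0,y0,x1,y1,w):
    z=w[y0:y1,x0:x1,2]; mm=((z>lo)&(z<hi)); return w[y0:y1,x0:x1][mm]
for nm,lo,hi,r in(("cradle top",.035,.06,(180,210,240,270)),("cradle foot",.004,.018,(180,210,240,270)),("flask",.15,.2,(180,150,250,230)),("tub",.11,.15,(395,140,450,200)),("boxrim",.055,.08,(395,185,490,285)),("boxall",.0,.08,(395,185,490,285)),("carab",.004,.02,(155,270,215,310)),("clamp",.008,.04,(435,280,490,310))):
    q=box(p,lo,hi,*r,W); 
    if len(q): print(nm,len(q),q.min(0).round(3),q.max(0).round(3),q.mean(0).round(3), [np.round(a,3) for a in cv2.minAreaRect(q[:,:2].astype(np.float32))])
z=W[170:290,280:385]; 
np.set_printoptions(linewidth=250)
print((z[::5,::5,2]*1000).round().astype(int))
c=cv2.resize(p[165:290,280:490],None,fx=3.8,fy=3.8,interpolation=cv2.INTER_CUBIC); cv2.imwrite("pics/c1.png",cv2.convertScaleAbs(c,alpha=1.6))
E
```

```text
plane z -0.0013376822756401285 0.00010795736803170808
t [424 216  19  19 254] [432.85433071 224.89370079] [ 0.5298717  -0.29160186  0.03990132] [ 0.57436316 -0.25107053  0.06632743]
s [354 307  28  27 533] [367.15947467 319.12570356] [ 0.52392795 -0.31005278  0.01965553] [ 0.57790921 -0.26365177  0.06518773]
ball top ray z=.034 [ 0.55666179 -0.27605506  0.034     ]
cradle top 310 [0.488 0.26  0.035] [0.535 0.308 0.051] [0.512 0.284 0.041] [array([0.512, 0.284]), array([0.047, 0.047]), np.float64(26.645)]
cradle foot 702 [0.445 0.201 0.004] [0.592 0.348 0.018] [0.512 0.279 0.012] [array([0.516, 0.277]), array([0.147, 0.144]), np.float64(2.987)]
flask 534 [0.594 0.215 0.15 ] [0.645 0.266 0.185] [0.617 0.239 0.178] [array([0.619, 0.241]), array([0.051, 0.051]), np.float64(36.83)]
tub 745 [ 0.643 -0.277  0.11 ] [ 0.713 -0.207  0.134] [ 0.676 -0.241  0.128] [array([ 0.678, -0.243]), array([0.069, 0.069]), np.float64(71.598)]
boxrim 1078 [ 0.415 -0.387  0.055] [ 0.65  -0.195  0.08 ] [ 0.546 -0.285  0.064] [array([ 0.548, -0.284]), array([0.237, 0.141]), np.float64(18.679)]
boxall 6801 [ 0.
[... 10483 characters left out ...]
-2                    3                    4                   -2                    1                   -1                   -2                   -2                   -1                    0]
 [                   0                    0                    0                   -4                    0                    0                   -3                    1                    1                   -3                    0
                     3                    2                    8                    2                   -1                   -3                   -2                    0                    0                   -3]]<stdin>:22: RuntimeWarning: invalid value encountered in cast
```

View pics/c1.png

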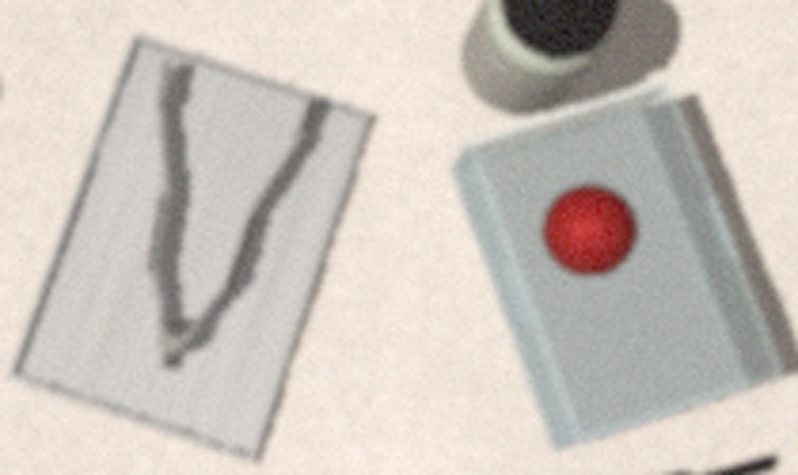

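```bash
cat > h3.py <<'E'
from h2 import *
def fitrect(pts): # largest-edge angle
    c,(w,h),a=cv2.minAreaRect(np.asarray(pts,np.float32)); 
    if w<h: w,h,a=h,w,a+90
    return np.round(c,4),round(w,4),round(h,4),(a+90)%180-90
E
python3 - <<'E'
from h3 import *
p=cv2.imread("pics/top0.png"); K,e,R=cal("top"); W=cloud(np.load("top0.npy"),K,e,R)
f=lambda x,y:(280+x/3.8,165+y/3.8)
print("tray",fitrect([onplane(*f(*q),.011,K,e,R)[:2] for q in((138,38),(374,117),(260,460),(16,374))]))
# box floor outer/rim pts
print("box rim?",[onplane(*f(*q),.068,K,e,R)[:2].round(3) for q in((460,160),(690,95),(797,372),(560,447))])
print("box floor?",[onplane(*f(*q),.0,K,e,R)[:2].round(3) for q in((460,160),(690,95),(797,372),(560,447))])
r=W[185:285,395:490].reshape(-1,3); c=r[(abs(r[:,2]-.066)<.006)]
d=np.linalg.norm(c[:,:2]-[.557,-.276],axis=1); c=c[(d>.035)&(c[:,0]<.655)]
print("rim depth",len(c),fitrect(c[:,:2])); 
# tongs mask: dark within tray
g=cv2.cvtColor(p,cv2.COLOR_BGR2GRAY); 
poly=np.array([f(*q) for q in((150,55),(362,125),(255,448),(30,368))],np.int32)
M=np.zeros_like(g); cv2.fillPoly(M,[poly],255); 
t=np.percentile(g[M>0],60); m=((g<t*0.75)&(M>0)).astype(np.uint8)
k,l,s,cc=cv2.connectedComponentsWithStats(m); print(t,s[1:])
pts=[]
for v,u in np.argwhere(m): pts.append(onplane(u,v,.028,K,e,R)[:2])
pts=np.array(pts); print("tongs mask",len(pts),pts.min(0),pts.max(0))
for nm,q,z in(("pin end",(172,362),.02),("L tip",(180,66),.028),("R tip",(320,100),.028)): print(nm,onplane(*f(*q),z,K,e,R).round(4))
big=cv2.resize(g,None,fx=1,fy=1)
ps=cv2.imread("pics/side0.png"); c=cv2.resize(ps[230:380,270:430],None,fx=4,fy=4,interpolation=cv2.INTER_CUBIC); cv2.imwrite("pics/c2.png",c)
E
```

```text
tray (array([ 0.5461, -0.0289]), 0.2409, 0.1667, -18.14319610595703)
box rim? [array([ 0.591, -0.192]), array([ 0.636, -0.339]), array([ 0.461, -0.397]), array([ 0.412, -0.25 ])]
box floor? [array([ 0.608, -0.204]), array([ 0.656, -0.361]), array([ 0.469, -0.422]), array([ 0.418, -0.266])]
rim depth 667 (array([ 0.5478, -0.2849]), 0.2349, 0.1393, 18.66167640686035)
127.0 [[319 182  48  80 832]]
tongs mask 832 [ 0.46382742 -0.11230365] [0.66307486 0.00310188]
pin end [ 0.4667 -0.0132  0.02  ]
L tip [ 0.662  -0.0155  0.028 ]
R tip [ 0.6404 -0.1079  0.028 ]
```

View pics/c2.png

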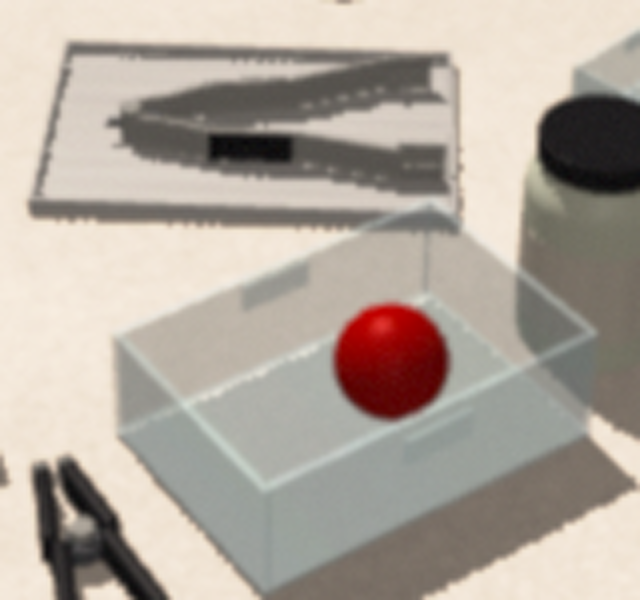

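```bash
python3 - <<'E'
from h3 import *
Ks,es,Rs=cal("side"); K,e,R=cal("top")
f=lambda x,y:(270+x/4,230+y/4)
q=np.array([onplane(*f(*q),.068,Ks,es,Rs)[:2] for q in((118,335),(432,205),(597,330),(267,490))]); print("rim",q.round(3),fitrect(q),q.mean(0))
t=np.array([onplane(*f(*q),.011,Ks,es,Rs)[:2] for q in((68,45),(452,56),(458,222),(32,208))]); print("tray",t.round(3),fitrect(t),t.mean(0))
ps=cv2.imread("pics/side0.png").astype(int); m=((ps[...,2]>90)&(ps[...,1]<50)&(ps[...,0]<50))
p=cv2.imread("pics/top0.png").astype(int); mt=((p[...,2]>60)&(p[...,1]<50)&(p[...,0]<50))
b=[]
for mm,c in((m,(Ks,es,Rs)),(mt,(K,e,R))):
    (u,v),r=cv2.minEnclosingCircle(np.argwhere(mm[:400,:480])[:,::-1].astype(np.float32)); b.append((onplane(u,v,.034,*c)[:2]));print("ball",u,v,r,b[-1])
bb=np.mean(b,0); a=np.radians(fitrect(q)[3]); ca,sa=np.cos(a),np.sin(a)
print("ball in box", np.array([[ca,sa],[-sa,ca]])@(bb-q.mean(0)))
# black pad
print("pad near", onplane(*f(250,135),.025,Ks,es,Rs), onplane(*f(210,135),.025,Ks,es,Rs),onplane(*f(292,135),.025,Ks,es,Rs))
E
```

```text
rim [[ 0.417 -0.262]
 [ 0.6   -0.202]
 [ 0.646 -0.32 ]
 [ 0.46  -0.386]] (array([ 0.5319, -0.2921]), 0.1982, 0.1312, 19.041824340820312) [ 0.53078151 -0.29280431]
tray [[ 0.458  0.087]
 [ 0.687  0.012]
 [ 0.635 -0.15 ]
 [ 0.405 -0.074]] (array([ 0.5463, -0.031 ]), 0.2426, 0.1697, -18.201438903808594) [ 0.54608025 -0.03091575]
ball 367.338623046875 319.9889831542969 13.71542739868164 [ 0.55338755 -0.27759438]
ball 454.5 182.0 58.38888168334961 [ 0.66661713 -0.33291548]
ball in box [ 0.0708238  -0.03761578]
pad near [ 0.53837591 -0.05605402  0.025     ] [ 0.51580728 -0.04993249  0.025     ] [ 0.56206275 -0.06247886  0.025     ]
```

The measurements agree. Tongs origin is about (0.540, -0.032) at yaw -14.7°, ball about (0.555, -0.277), box centre about (0.531, -0.292) at yaw 18.9°, cradle (0.512, 0.284).

The tongs are too long to lie flat in the box, so they must pitch about 20° tip-down over its near wall. I can get that pitch by pressing the pin end on the box rim while they are held lightly. First I move above the tongs.

apply_moves:
  targets:
    - [[0.56,-0.78,0,0.8,1],[0.56,-0.78,0,0.8,1],[0.56,-0.78,0,0.8,1],[0.56,-0.78,0,0.8,1],[0.56,-0.78,0,0.8,1],[0.56,-0.78,0,0.8,1],[0.56,-0.78,0,0.8,1],[0.56,-0.78,0,0.9,1]]

```text
clock: 0.77
eef_pos: [0.3603, 0.2148, 0.2231]
tool_rot: [0.127, 0.992, -0.0, -0.0]
ft_force: [0.2, 0.6, 0.6]
grip_width: 0.0859
grasp_force: 0.0
```

apply_moves:
  targets:
    - [[0.56,-0.78,0,0,1],[0.56,-0.78,0,0,1],[0.56,-0.78,0,0,1],[0.56,-0.78,-0.2,0,1],[0.56,-0.78,-0.2,0,1],[0.56,-0.78,-0.2,0,1],[0.56,-0.77,-0.2,0,1],[0.56,-0.77,-0.2,0,1]]

```text
clock: 1.43
eef_pos: [0.5396, -0.034, 0.1825]
tool_rot: [0.128, 0.992, 0.0, -0.0]
ft_force: [0.6, 1.0, 0.6]
grip_width: 0.0853
grasp_force: 0.0
```

apply_moves:
  targets:
    - [[0,0,-0.9,0,1],[0,0,-0.9,0,1],[0,0,-0.8,0,1],[0,0,-0.6,0,1],[0,0,-0.4,0,1],[0,0,-0.25,0,1],[0,0,0,0,0.4],[0,0,0,0,0.2]]

```text
clock: 2.1
eef_pos: [0.539, -0.0322, 0.0292]
tool_rot: [0.128, 0.992, -0.0, -0.0]
ft_force: [0.5, 0.1, 0.8]
grip_width: 0.0638
grasp_force: 0.0
```

apply_moves:
  targets:
    - [[0,0,0,0,0.2],[0,0,0,0,0.2],[0,0,0,0,0.2],[0,0,0,0,0.2]]

```text
clock: 2.43
eef_pos: [0.5399, -0.0322, 0.0304]
tool_rot: [0.128, 0.992, 0.0, 0.001]
ft_force: [0.1, 0.5, -0.2]
grip_width: 0.0513
grasp_force: 0.0
```

```bash
python3 - <<'E'
from h3 import *
s=snap2("side")[0]; t=snap2("top")[0]
a=cv2.resize(s[170:320,240:440],(800,600),interpolation=cv2.INTER_CUBIC); cv2.imwrite("pics/g1.png",a); cv2.imwrite("pics/g1t.png",t)
o=get_obs(); print(o["clock"],o["eef_pos"],o["grip_width"],o["grasp_force"],o["ft_force"])
E
```

```text
2.5333 [ 0.53951925 -0.0322256   0.02997854] 0.051278675286164865 0.0 [0.46323799 0.31986592 0.33490924]
```

View pics/g1.png

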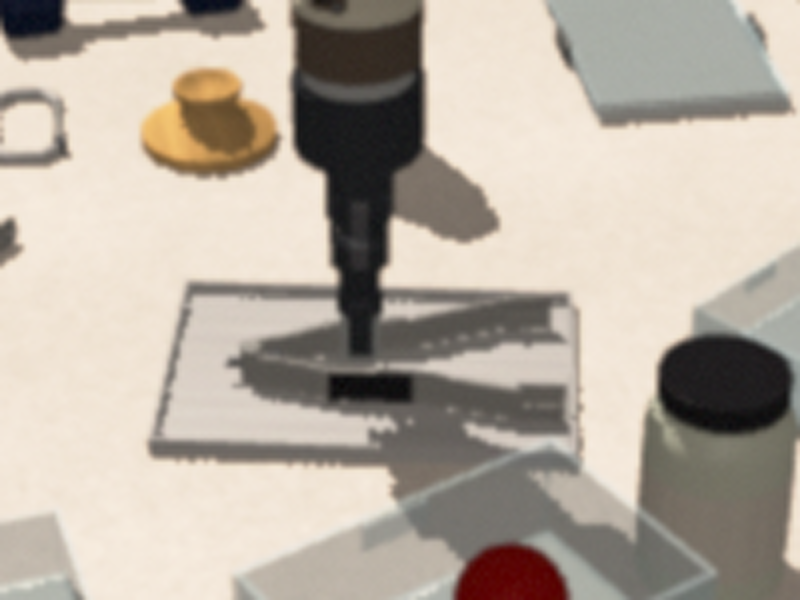

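```bash
python3 - <<'E'
from h3 import *
Ks,es,Rs=cal("side"); K,e,R=cal("top")
az=np.radians(75.3); y=np.array([np.cos(az),np.sin(az)])
for lat in(-.026,-.033,-.04):
  for z in(.013,.023,.03,.037):
    P=np.r_[np.array([.5395,-.0322])+lat*y,z]; u,v=proj(P,Ks,es,Rs); print(lat,z,((u-240)*4).round(),((v-170)*4).round())
# crop pos of seen tip
s=cv2.imread("pics/g1.png"); 
# did the tongs move? pad corners before/after
u,v=240+330/4,170+375/4; print(u,v, 270+210/4,230+135/4)
K0=np.load("side0.npy")
d=snap2("side")[1]; W=cloud(d,Ks,es,Rs)
for (a,b) in((325,255),(330,255),(330,250),(327,245),(330,262),(325,266),(332,268)): print(a,b,W[b,a].round(3))
E
```

```text
-0.026 0.013 362.0 394.0
-0.026 0.023 362.0 380.0
-0.026 0.03 361.0 371.0
-0.026 0.037 361.0 361.0
-0.033 0.013 362.0 401.0
-0.033 0.023 361.0 387.0
-0.033 0.03 361.0 378.0
-0.033 0.037 361.0 368.0
-0.04 0.013 362.0 409.0
-0.04 0.023 361.0 395.0
-0.04 0.03 361.0 385.0
-0.04 0.037 361.0 375.0
322.5 263.75 322.5 263.75
325 255 [ 0.52  -0.06   0.056]
330 255 [ 0.531 -0.062  0.055]
330 250 [ 0.531 -0.064  0.071]
327 245 [ 0.519 -0.084  0.099]
330 262 [ 0.534 -0.048  0.025]
325 266 [ 0.522 -0.047  0.016]
332 268 [ 0.537 -0.056  0.013]
```

```bash
python3 - <<'E'
from h3 import *
Ks,es,Rs=cal("side"); s,d,*_=snap2("side"); W=cloud(d,Ks,es,Rs); W0=cloud(np.load("side0.npy"),Ks,es,Rs); s0=cv2.imread("pics/side0.png")
for v in range(250,272): print(v,[(W[v,u,1:]*1000).round().tolist() for u in(326,330,334)],(W0[v,330,1:]*1000).round(), s[v,330],s0[v,330])
E
```

```text
250 [[-62.0, 70.0], [-63.0, 70.0], [-61.0, 67.0]] [ 5. 22.] [27 26 25] [133 141 148]
251 [[-59.0, 66.0], [-66.0, 69.0], [-65.0, 66.0]] [-0. 23.] [26 23 24] [ 95 101 107]
252 [[-62.0, 65.0], [-72.0, 70.0], [-65.0, 64.0]] [ 1. 19.] [27 26 26] [79 85 88]
253 [[-63.0, 63.0], [-75.0, 70.0], [-63.0, 60.0]] [-4. 19.] [29 28 27] [78 84 88]
254 [[-60.0, 58.0], [-72.0, 65.0], [-65.0, 59.0]] [ 1. 13.] [29 28 28] [78 84 87]
255 [[-57.0, 53.0], [-74.0, 64.0], [-63.0, 54.0]] [-1. 12.] [24 24 24] [80 85 89]
256 [[-60.0, 52.0], [-64.0, 54.0], [-63.0, 51.0]] [-3. 10.] [28 28 26] [80 85 89]
257 [[-62.0, 52.0], [-65.0, 52.0], [-67.0, 51.0]] [-3.  7.] [26 27 28] [82 87 90]
258 [[-63.0, 49.0], [-72.0, 54.0], [-67.0, 48.0]] [-4.  5.] [41 40 40] [88 94 98]
259 [[-63.0, 46.0], [-69.0, 49.0], [-68.0, 47.0]] [-4.  2.] [65 66 67] [ 92  98 101]
260 [[-59.0, 41.0], [-58.0, 38.0], [-10.0, 2.0]] [-9.  3.] [87 92 94] [ 94  99 104]
261 [[-11.0, 3.0], [-15.0, 4.0], [-14.0, 2.0]] [-15.   4.] [105 111 116] [105 112 117]
262 [[-46.0, 25.0], [-53.0, 29.0], [-54.0, 28.0]] [-49.  26.] [113 121 128] [114 121 128]
263 [[-45.0, 22.0], [-53.0, 26.0], [-54.0, 25.0]] [-54.  27.] [71 74 79] [71 75 80]
264 [[-48.0, 21.0], [-59.0, 28.0], [-56.0, 23.0]] [-53.  23.] [26 27 28] [29 27 29]
265 [[-47.0, 18.0], [-53.0, 20.0], [-55.0, 20.0]] [-57.  23.] [15 16 18] [14 13 14]
266 [[-50.0, 17.0], [-53.0, 18.0], [-54.0, 16.0]] [-53.  17.] [15 15 15] [15 16 16]
267 [[-53.0, 16.0], [-50.0, 12.0], [-55.0, 15.0]] [-59.  19.] [16 16 17] [17 14 18]
268 [[-50.0, 11.0], [-52.0, 11.0], [-58.0, 14.0]] [-53.  12.] [20 18 21] [20 19 18]
269 [[-52.0, 10.0], [-52.0, 8.0], [nan, nan]] [-55.  10.] [30 30 33] [32 32 35]
270 [[-51.0, 6.0], [-55.0, 7.0], [-61.0, 10.0]] [-55.   7.] [60 62 65] [62 63 66]
271 [[-49.0, 2.0], [-54.0, 3.0], [-53.0, 1.0]] [-55.   5.] [86 91 95] [87 92 95]
```

The fingertips are still above the tongs, at about z = 0.042, roughly 12 mm above the reported TCP. I reopen and go lower in small steps, watching the force.

apply_moves:
  targets:
    - [[0,0,0,0,1],[0,0,0,0,1],[0,0,0,0,1],[0,0,-0.15,0,1],[0,0,-0.1,0,1],[0,0,0,0,1]]

```text
clock: 3.13
eef_pos: [0.5381, -0.0321, 0.018]
tool_rot: [0.128, 0.992, -0.0, -0.001]
ft_force: [-0.9, -0.1, 0.9]
grip_width: 0.0854
grasp_force: 0.0
```

```bash
python3 - <<'E'
from h3 import *
Ks,es,Rs=cal("side"); s,d,*_=snap2("side"); W=cloud(d,Ks,es,Rs); o=get_obs(); print(o["eef_pos"],o["grip_width"],o["ft_force"])
for v in range(255,285,2): print(v,[(W[v,u]*1000).round().tolist() for u in(326,330,334)],s[v,330])
cv2.imwrite("pics/g2.png",cv2.resize(s[200:300,260:393],(800,600),interpolation=cv2.INTER_CUBIC))
E
```

```text
[ 0.53824986 -0.03215772  0.01834212] 0.08533846814527665 [ 0.18267905  0.25810324 -0.08891695]
255 [[516.0, -83.0, 72.0], [524.0, -88.0, 74.0], [556.0, -4.0, 12.0]] [28 26 27]
257 [[517.0, -80.0, 64.0], [526.0, -83.0, 65.0], [556.0, -3.0, 6.0]] [27 25 25]
259 [[516.0, -85.0, 62.0], [525.0, -84.0, 60.0], [555.0, -8.0, 3.0]] [29 30 28]
261 [[516.0, -82.0, 55.0], [526.0, -83.0, 54.0], [553.0, -15.0, 2.0]] [28 26 27]
263 [[516.0, -83.0, 50.0], [525.0, -84.0, 49.0], [542.0, -56.0, 26.0]] [36 36 36]
265 [[517.0, -78.0, 41.0], [526.0, -83.0, 42.0], [542.0, -56.0, 21.0]] [60 61 62]
267 [[524.0, -51.0, 15.0], [533.0, -52.0, 14.0], [542.0, -55.0, 14.0]] [17 14 17]
269 [[524.0, -49.0, 8.0], [533.0, -53.0, 9.0], [542.0, -57.0, 10.0]] [30 32 32]
271 [[523.0, -53.0, 5.0], [533.0, -54.0, 4.0], [543.0, -52.0, 0.0]] [85 90 94]
273 [[521.0, -61.0, 5.0], [531.0, -62.0, 4.0], [540.0, -62.0, 2.0]] [124 131 138]
275 [[519.0, -70.0, 6.0], [529.0, -66.0, 1.0], [539.0, -65.0, -1.0]] [193 204 215]
277 [[519.0, -70.0, 0.0], [528.0, -72.0, 0.0], [537.0, -76.0, 1.0]] [194 205 215]
279 [[516.0, -82.0, 4.0], [525.0, -83.0, 2.0], [534.0, -85.0, 2.0]] [191 201 212]
281 [[512.0, -98.0, 10.0], [521.0, -98.0, 9.0], [530.0, -102.0, 10.0]] [127 133 140]
283 [[513.0, -94.0, 1.0], [520.0, -105.0, 8.0], [529.0, -106.0, 7.0]] [ 99 105 109]
```

View pics/g2.png

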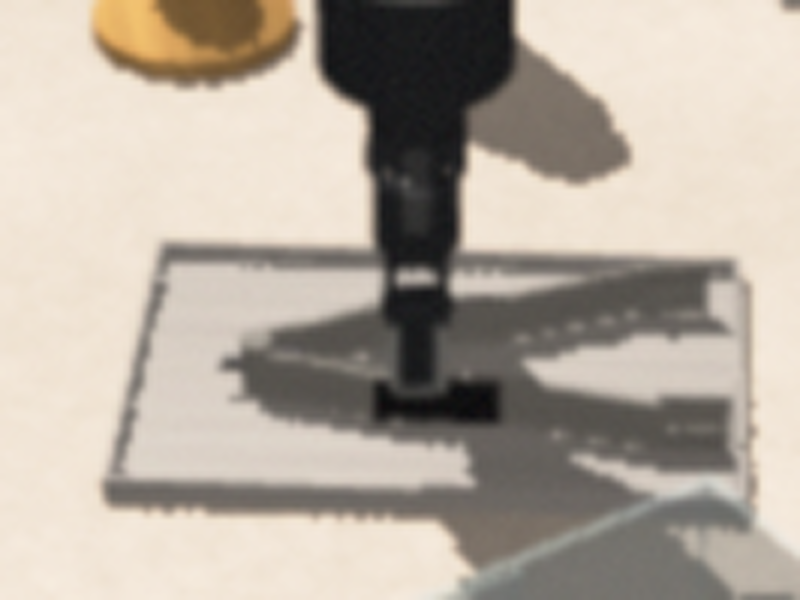

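The fingertips are really at about z = 0.040 with the gripper open. I go down another 20 mm and close partly.

apply_moves:
  targets:
    - [[0,0,-0.25,0,1],[0,0,-0.25,0,1],[0,0,0,0,0.5],[0,0,0,0,0.2],[0,0,0,0,0.2],[0,0,0,0,0.2],[0,0,0,0,0.2]]

```text
clock: 3.77
eef_pos: [0.5401, -0.0322, 0.0001]
tool_rot: [0.128, 0.992, 0.0, 0.001]
ft_force: [0.1, 0.8, 2.6]
grip_width: 0.0513
grasp_force: 6.6
```

```bash
python3 - <<'E'
from h3 import *
Ks,es,Rs=cal("side"); s,d,*_=snap2("side"); W=cloud(d,Ks,es,Rs); o=get_obs(); print(o["eef_pos"],o["grip_width"],o["grasp_force"],o["ft_force"])
for v in range(258,280,2): print(v,[(W[v,u]*1000).round().tolist() for u in(326,330,334)],s[v,330])
E
```

```text
[ 5.40108142e-01 -3.21713557e-02  8.41424319e-05] 0.05155401762468123 6.672096356051043 [1.07451391 0.21566851 4.09909385]
258 [[515.0, -88.0, 67.0], [525.0, -86.0, 64.0], [533.0, -89.0, 64.0]] [27 25 25]
260 [[523.0, -56.0, 39.0], [529.0, -70.0, 47.0], [540.0, -63.0, 40.0]] [29 26 27]
262 [[522.0, -60.0, 36.0], [530.0, -66.0, 39.0], [539.0, -68.0, 38.0]] [26 24 22]
264 [[522.0, -59.0, 29.0], [529.0, -68.0, 34.0], [540.0, -65.0, 30.0]] [27 26 25]
266 [[522.0, -61.0, 25.0], [531.0, -59.0, 22.0], [539.0, -66.0, 25.0]] [23 21 22]
268 [[521.0, -61.0, 20.0], [529.0, -69.0, 23.0], [540.0, -63.0, 17.0]] [32 32 29]
270 [[522.0, -58.0, 11.0], [530.0, -63.0, 14.0], [541.0, -59.0, 9.0]] [82 85 89]
272 [[522.0, -57.0, 5.0], [532.0, -55.0, 2.0], [541.0, -58.0, 2.0]] [ 93  99 103]
274 [[521.0, -63.0, 3.0], [529.0, -67.0, 5.0], [539.0, -68.0, 4.0]] [ 94  99 103]
276 [[520.0, -66.0, 0.0], [529.0, -68.0, -0.0], [536.0, -77.0, 5.0]] [102 107 112]
278 [[517.0, -76.0, 2.0], [526.0, -80.0, 3.0], [536.0, -79.0, 1.0]] [147 154 163]
```

Tongs are held at 6.7 N and 51 mm. I lift and turn them 123.6° so the pin end sits over the long box wall.

apply_moves:
  targets:
    - [[0,0,0.5,0,0.2],[0,0,0.8,0,0.2],[0,0,0.9,0,0.2],[0,0,0.8,4,0.2],[0,-0.2,0,6,0.2],[0,-0.25,0,7,0.2],[0,-0.3,0,7,0.2],[0,-0.3,0,7,0.2]]

```text
clock: 4.48
eef_pos: [0.5385, -0.0745, 0.1191]
tool_rot: [-0.145, 0.989, -0.0, -0.001]
ft_force: [-0.3, 0.6, -0.9]
grip_width: 0.0509
grasp_force: 5.7
```

apply_moves:
  targets:
    - [[-0.05,-0.3,0,7,0.2],[-0.05,-0.3,0,7,0.2],[-0.05,-0.3,0,7,0.2],[-0.05,-0.3,0,7,0.2],[-0.05,-0.3,0,7,0.2],[-0.05,-0.3,0,7,0.2],[-0.05,-0.2,0,7,0.2],[-0.05,-0.1,0,7,0.2]]

```text
clock: 5.15
eef_pos: [0.5222, -0.1593, 0.1186]
tool_rot: [-0.592, 0.806, 0.0, -0.001]
ft_force: [-0.3, -0.5, -1.6]
grip_width: 0.0514
grasp_force: 5.7
```

apply_moves:
  targets:
    - [[-0.03,-0.1,0,7,0.2],[0,0,0,7,0.2],[0,0,-0.3,7,0.2],[0,0,-0.3,7,0.2],[0,0,-0.3,4,0.2],[0,0,0,4.6,0.2],[0,0,0,0,0.2]]

```text
clock: 5.73
eef_pos: [0.5203, -0.1619, 0.0817]
tool_rot: [0.814, -0.581, -0.002, 0.001]
ft_force: [0.7, -0.3, -1.9]
grip_width: 0.051
grasp_force: 5.7
```

```bash
cat > look.py <<'E'
from h3 import *
import sys
s,d,*_=snap2("side"); t,dt,*_=snap2("top"); o=get_obs()
print(round(float(o["clock"]),2),o["eef_pos"].round(4),round(o["grip_width"],4),round(o["grasp_force"],1),o["ft_force"].round(1),(2*np.degrees(np.arcsin(np.clip(o["tool_rot"][0],-1,1)))).round(1),o["tool_rot"].round(3),"q6",o["joint_pos"][5].round(2))
n=sys.argv[1]; np.savez(f"{n}.npz",s=s,d=d,t=t,dt=dt)
a=list(map(int,sys.argv[2:6])); im=s if sys.argv[6]=="s" else t
c=im[a[1]:a[3],a[0]:a[2]]; f=min(800/c.shape[1],600/c.shape[0]); cv2.imwrite(f"pics/{n}.png",cv2.resize(c,None,fx=f,fy=f,interpolation=cv2.INTER_CUBIC)); print("scale",f)
E
python3 look.py p1 220 160 440 325 s
```

```text
5.83 [ 0.5216 -0.1622  0.083 ] 0.0512 5.7 [ 0.5  0.1 -1.3] 108.8 [ 0.813 -0.582 -0.     0.   ] q6 -2.2
scale 3.6363636363636362
```

View pics/p1.png

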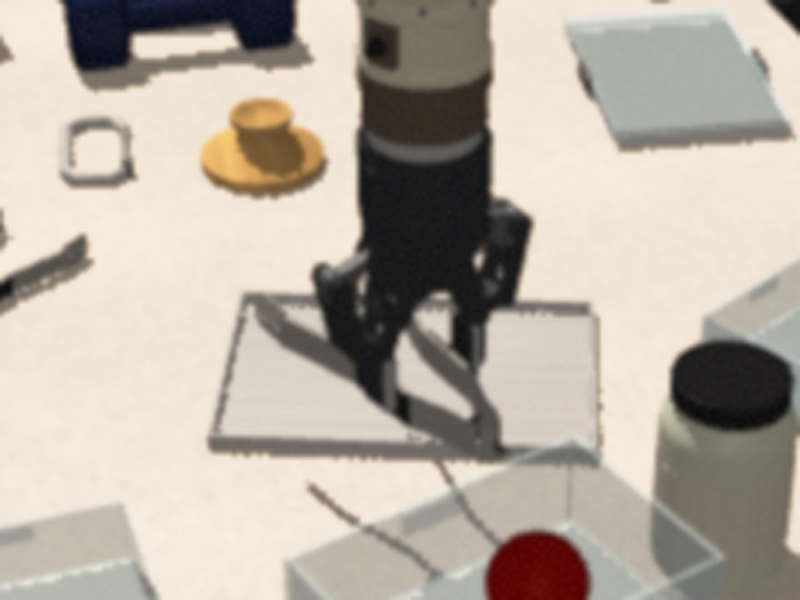

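apply_moves:
  targets:
    - [[0,0,-0.2,0,0.2],[0,0,-0.2,0,0.2],[0,0,-0.15,0,0.2],[0,0,-0.1,0,0.2],[0,0,-0.1,0,0.2],[0,0,-0.05,0,0.2]]

```text
clock: 6.33
eef_pos: [0.5215, -0.162, 0.0505]
tool_rot: [0.814, -0.581, -0.001, 0.0]
ft_force: [0.3, -0.3, -1.5]
grip_width: 0.0513
grasp_force: 5.8
```

```bash
cat > tilt.py <<'E'
from h3 import *
import sys
# points on tongs: gray/dark depth points near tongs, in tongs frame (s,lat,z), from both views
def tilt(npz,o,psi):
    D=np.load(npz); a=np.radians(psi); dx=np.array([np.cos(a),np.sin(a)]); dy=np.array([-dx[1],dx[0]])
    for n,dk in(("side","d"),("top","dt")):
        W=cloud(D[dk],*cal(n)).reshape(-1,3); r=W[:,:2]-o[:2]; s=r@dx; l=r@dy; z=W[:,2]
        for lo in range(-80,125,10):
            hw=.012+.40*max(0,(lo+75)/1000)  # within arm envelope
            m=(s>lo/1000)&(s<(lo+10)/1000)&(abs(l)<hw)&(z<o[2]+.11)&(z>float(sys.argv[3]) if len(sys.argv)>3 else z>.02)
            if m.sum()>3: print(n,lo,m.sum(),(np.percentile(z[m],[10,50,90])*1000).round())
if __name__=="__main__":
    tilt(sys.argv[1]+".npz",get_obs()["eef_pos"],float(sys.argv[2]))
E
python3 look.py p2 220 160 440 325 s; python3 tilt.py p2 108.9 0.02
```

```text
6.43 [ 0.5216 -0.1621  0.0508] 0.0516 5.8 [-0.   0.5 -0.9] 108.9 [ 0.814 -0.581 -0.     0.   ] q6 -2.2
scale 3.6363636363636362
side -80 16 [73. 81. 86.]
side -70 110 [31. 73. 91.]
side -60 231 [25. 49. 88.]
side -50 44 [70. 81. 89.]
side -40 52 [66. 76. 85.]
side -30 54 [65. 76. 85.]
side -20 337 [ 73. 134. 156.]
side -10 324 [ 71. 103. 153.]
side 0 123 [ 68. 101. 130.]
side 10 75 [ 63. 106. 135.]
side 20 27 [53. 64. 74.]
side 30 36 [51. 59. 69.]
side 40 44 [49. 61. 67.]
side 50 51 [46. 56. 66.]
side 60 31 [42. 57. 62.]
side 70 34 [42. 49. 62.]
side 80 34 [40. 49. 58.]
side 90 25 [41. 53. 59.]
side 100 25 [36. 48. 58.]
side 110 22 [39. 47. 52.]
top 10 12 [ 63.  74. 104.]
top 20 15 [56. 70. 72.]
top 30 11 [62. 67. 72.]
top 40 21 [48. 66. 69.]
top 50 22 [50. 64. 67.]
top 60 19 [47. 61. 64.]
top 70 25 [42. 59. 62.]
top 80 19 [45. 56. 60.]
top 90 30 [38. 54. 59.]
top 100 27 [35. 53. 57.]
top 110 25 [35. 51. 56.]
```

Pivoting works: the tilt is about 11° now with almost no force. I continue to about 20°.

apply_moves:
  targets:
    - [[0,0,-0.1,0,0.2],[0,0,-0.1,0,0.2],[0,0,-0.1,0,0.2],[0,0,0,0,0.2]]

```text
clock: 6.77
eef_pos: [0.5228, -0.1626, 0.0397]
tool_rot: [0.814, -0.581, 0.001, -0.0]
ft_force: [0.1, -0.9, 2.2]
grip_width: 0.0516
grasp_force: 5.8
```

```bash
python3 look.py p3 220 160 440 325 s; python3 tilt.py p3 108.9 0.012 | grep -E "top|side -[78]0|side [1-9]0"
```

```text
6.87 [ 0.5228 -0.1625  0.0398] 0.0514 5.6 [ 0.6 -1.2  1.9] 108.9 [ 0.814 -0.581  0.001 -0.   ] q6 -2.2
scale 3.6363636363636362
side -80 7 [81. 87. 88.]
side -70 89 [31. 77. 92.]
side 10 70 [ 51. 105. 124.]
side 20 30 [41. 52. 61.]
side 30 43 [39. 44. 55.]
side 40 37 [34. 44. 53.]
side 50 49 [31. 42. 53.]
side 60 43 [27. 37. 46.]
side 70 41 [23. 32. 46.]
side 80 32 [25. 34. 41.]
side 90 25 [19. 30. 38.]
side 100 23 [15. 25. 36.]
top 10 10 [45. 59. 67.]
top 20 19 [41. 57. 63.]
top 30 14 [40. 54. 58.]
top 40 20 [38. 48. 54.]
top 50 28 [30. 48. 52.]
top 60 26 [29. 41. 50.]
top 70 27 [21. 38. 45.]
top 80 27 [16. 34. 40.]
top 90 30 [13. 31. 38.]
top 100 26 [22. 31. 37.]
top 110 17 [19. 29. 34.]
```

apply_moves:
  targets:
    - [[0,0,-0.1,0,0.2],[0,0,0,0,0.2],[0,0,0.4,0,0.2],[0,0,0.7,0,0.2],[0,0,0.8,0,0.2],[0,0,0.6,0,0.2],[-0.05,-0.1,0,-3,0.2],[-0.1,-0.3,0,-6,0.2]]

```text
clock: 7.53
eef_pos: [0.5173, -0.1775, 0.1371]
tool_rot: [0.765, -0.644, 0.002, -0.001]
ft_force: [-0.6, -0.8, -2.2]
grip_width: 0.0514
grasp_force: 6.0
```

apply_moves:
  targets:
    - [[-0.12,-0.3,0,-7,0.2],[-0.12,-0.3,0,-7,0.2],[-0.12,-0.3,0,-7,0.2],[-0.12,-0.3,0,-7,0.2],[-0.12,-0.3,0,-7,0.2],[-0.12,-0.3,0,-7,0.2],[-0.12,-0.3,0,-7,0.2],[-0.12,-0.3,0,-7,0.2]]

```text
clock: 8.2
eef_pos: [0.4766, -0.2744, 0.1345]
tool_rot: [-0.371, 0.929, 0.001, -0.001]
ft_force: [0.4, -0.7, -2.0]
grip_width: 0.0514
grasp_force: 6.0
```

apply_moves:
  targets:
    - [[-0.12,-0.3,0,-7,0.2],[-0.1,-0.3,0,-7,0.2],[-0.05,-0.1,0,-7,0.25],[-0.06,0,0,-4,0.27],[0,0,0,0,0.27],[0,0,0,0,0.27]]

```text
clock: 8.7
eef_pos: [0.4638, -0.3019, 0.1347]
tool_rot: [-0.165, 0.986, 0.001, -0.001]
ft_force: [-0.4, -0.0, -0.8]
grip_width: 0.0538
grasp_force: 5.5
```

```bash
python3 look.py p4 360 180 500 285 t; python3 tilt.py p4 18.9 0.075 | grep -E "top|side -[78]0|side [1-9]0"
```

```text
8.8 [ 0.4642 -0.3018  0.135 ] 0.0544 5.5 [-0.3  0.7 -1.4] -19.0 [-0.165  0.986  0.    -0.   ] q6 -0.91
scale 5.714285714285714
side -80 20 [173. 182. 185.]
side -70 75 [172. 182. 192.]
side 10 70 [142. 153. 165.]
side 20 47 [140. 149. 159.]
side 30 68 [133. 146. 155.]
side 40 55 [132. 142. 151.]
side 50 59 [126. 135. 145.]
side 60 53 [123. 133. 144.]
side 70 58 [119. 128. 139.]
side 80 63 [116. 125. 135.]
side 90 96 [114. 126. 137.]
side 100 92 [111. 121. 131.]
top -70 5 [170. 173. 176.]
top -60 45 [169. 179. 190.]
top -50 71 [167. 179. 185.]
top -40 54 [162. 173. 183.]
top -30 37 [159. 173. 181.]
top -20 63 [162. 215. 233.]
top -10 20 [196. 206. 215.]
top 0 11 [198. 207. 214.]
top 10 46 [161. 216. 234.]
top 20 28 [143. 157. 163.]
top 30 30 [137. 151. 157.]
top 40 48 [133. 146. 152.]
top 50 47 [129. 141. 152.]
top 60 48 [126. 138. 146.]
top 70 47 [120. 135. 143.]
top 80 49 [116. 130. 140.]
top 90 49 [113. 128. 138.]
top 100 50 [107. 126. 135.]
top 110 24 [116. 128. 132.]
```

View pics/p4.png

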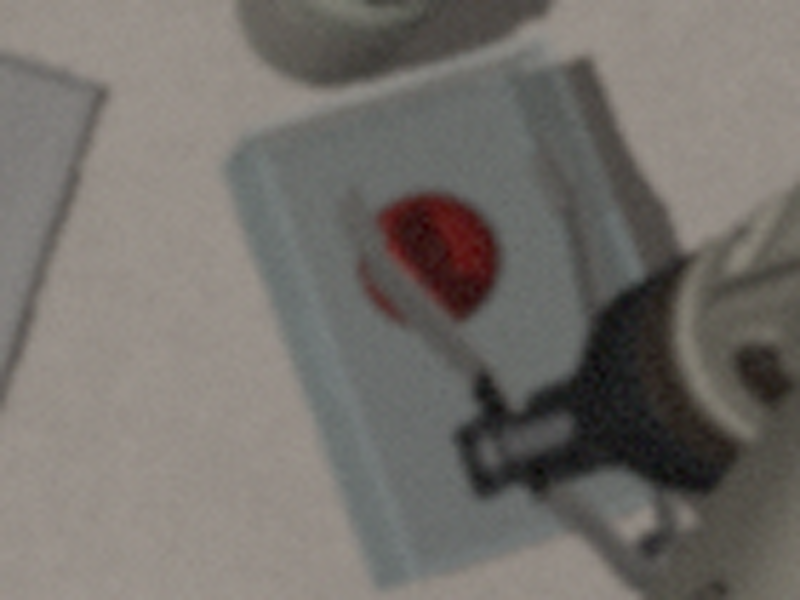

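```bash
cat > jaw.py <<'E'
from h3 import *
import sys
def jaws(npz,psi,zlo,o):
    D=np.load(npz); a=np.radians(psi); dx=np.array([np.cos(a),np.sin(a)]); dy=np.array([-dx[1],dx[0]])
    for n,dk in(("side","d"),("top","dt")):
        W=cloud(D[dk],*cal(n)).reshape(-1,3); r=W[:,:2]-o[:2]; s=r@dx; l=r@dy; z=W[:,2]
        for nm,sg in(("L",1),("R",-1)):
            m=(s>.08)&(s<.125)&(l*sg>.015)&(l*sg<.075)&(z>zlo)&(z<o[2]+.03)
            if m.sum()>5: print(n,nm,m.sum(),"lat",(np.percentile(l[m],[10,50,90])*1000).round(1),"s",(np.percentile(s[m],[5,50,95])*1000).round(1),"z",(np.percentile(z[m],[5,95])*1000).round())
if __name__=="__main__": jaws(sys.argv[1]+".npz",float(sys.argv[2]),float(sys.argv[3]),get_obs()["eef_pos"])
E
python3 jaw.py p4 18.95 .08
python3 - <<'E'
from h3 import *
D=np.load("p4.npz"); o=get_obs()["eef_pos"]; a=np.radians(18.95); M=np.array([[np.cos(a),np.sin(a)],[-np.sin(a),np.cos(a)]])
for k,n,dk in(("s","side","d"),("t","top","dt")):
    im=D[k].astype(int); m=(im[...,2]>2.2*im[...,1])&(im[...,2]>40); m[:,:340]=0;m[:,480:]=0;m[:190]=0;m[350:]=0
    pts=np.argwhere(m)[:,::-1]; W=cloud(D[dk],*cal(n))[m]; W=W[(W[:,2]>.03)&(W[:,2]<.075)]
    # sphere centre fit with r=.03
    from scipy.optimize import least_squares
    f=least_squares(lambda c:np.linalg.norm(W-c,axis=1)-.03,W.mean(0)-[0,0,.02],loss="soft_l1",f_scale=.003).x
    (u,v),r=cv2.minEnclosingCircle(pts.astype(np.float32)); b=onplane(u,v,.034,*cal(n))
    print(n,m.sum(),"circle",b[:2].round(4),r,"fit",f.round(4),"rel TCP (s,lat)",(M@(b[:2]-o[:2])*1000).round(1),(M@(f[:2]-o[:2])*1000).round(1))
E
```

```text
side L 114 lat [40.5 42.9 45.8] s [ 87.9  99.5 113.2] z [113. 138.]
side R 162 lat [-43.2 -41.  -38. ] s [ 81.6  97.  112.6] z [108. 135.]
top L 88 lat [39.5 42.9 45.3] s [ 81.7  98.1 114.9] z [120. 140.]
top R 84 lat [-41.7 -39.9 -38.1] s [ 82.6  96.5 112.5] z [107. 137.]
side 591 circle [ 0.5536 -0.2768] 13.804716110229492 fit [ 0.5536 -0.2773  0.0335] rel TCP (s,lat) [92.6 -5.3] [92.5 -5.8]
top 217 circle [ 0.5591 -0.2826] 10.553882598876953 fit [ 0.5555 -0.279   0.0328] rel TCP (s,lat) [ 95.9 -12.6] [93.7 -8. ]
```

Jaws are at lateral +1 mm and the ball at about -6.5 mm. I shift 7.5 mm sideways and descend.

apply_moves:
  targets:
    - [[0.06,-0.18,0,0,0.27],[0,0,-0.3,0,0.27],[0,0,-0.5,0,0.27],[0,0,-0.4,0,0.27],[0,0,-0.3,0,0.27],[0,0,-0.25,0,0.27],[0,0,-0.2,0,0.27],[0,0,-0.1,0,0.27]]

```text
clock: 9.47
eef_pos: [0.4665, -0.3093, 0.0522]
tool_rot: [-0.164, 0.986, 0.0, -0.0]
ft_force: [-0.6, -1.2, -1.8]
grip_width: 0.0544
grasp_force: 5.5
```

```bash
cat > ball.py <<'E'
from h3 import *
from scipy.optimize import least_squares
import sys
def ball(npz,psi,u0=0,u1=640,c0=None):
    D=np.load(npz); o=get_obs()["eef_pos"]; a=np.radians(psi); M=np.array([[np.cos(a),np.sin(a)],[-np.sin(a),np.cos(a)]])
    for k,n,dk in(("s","side","d"),("t","top","dt")):
        im=D[k].astype(int); m=((im[...,2]>2.2*im[...,1])&(im[...,2]>35)).astype(np.uint8)
        m[:130]=0; m[:,490:]=0
        k_,l,st,_=cv2.connectedComponentsWithStats(m); i=1+np.argmax(st[1:,4]); m=l==i
        W=cloud(D[dk],*cal(n))[m]; W=W[np.isfinite(W[:,0])]
        W=W[np.linalg.norm(W-np.median(W,0),axis=1)<.04]
        e=cal(n)[1]; c=np.median(W,0); c=c+(c-e)/np.linalg.norm(c-e)*.02
        f=least_squares(lambda c:np.linalg.norm(W-c,axis=1)-.03,c,loss="soft_l1",f_scale=.003).x
        print(n,m.sum(),"ball",f.round(4),"rel TCP s,lat,z",(np.r_[M@(f[:2]-o[:2]),f[2]-o[2]]*1000).round(1))
if __name__=="__main__": ball(sys.argv[1]+".npz",float(sys.argv[2]))
E
python3 look.py p5 270 200 450 335 s; python3 ball.py p5 18.95;  python3 jaw.py p5 18.95 .015; python3 tilt.py p5 18.95 0.02 | grep -E "top (-[76543]|[1-9])0|side -[78]0"
```

```text
9.57 [ 0.4665 -0.3093  0.0527] 0.054 5.5 [-0.1 -0.9 -1. ] -18.9 [-0.164  0.986  0.    -0.   ] q6 -0.92
scale 4.444444444444445
side 393 ball [ 0.5539 -0.2776  0.0335] rel TCP s,lat,z [ 92.9   1.6 -19.3]
top 371 ball [ 0.5548 -0.2793  0.0331] rel TCP s,lat,z [ 93.2  -0.3 -19.7]
side L 264 lat [40.9 61.1 64.2] s [ 85.9 104.1 122.4] z [36. 68.]
side R 581 lat [-71.3 -68.8 -20.9] s [ 82.   99.3 121.7] z [19. 67.]
top L 322 lat [19.3 42.9 64.4] s [ 82.1  98.1 119.3] z [24. 68.]
top R 276 lat [-69.4 -67.5 -22.7] s [ 82.3  98.9 120.6] z [21. 67.]
side -80 21 [ 21.  92. 104.]
side -70 71 [ 88.  99. 109.]
top -60 31 [ 88.  96. 104.]
top -50 54 [ 83.  96. 103.]
top -40 59 [67. 86. 99.]
top -30 31 [68. 85. 95.]
top 10 39 [ 75. 130. 148.]
top 20 23 [61. 74. 79.]
top 30 24 [55. 68. 74.]
top 40 37 [50. 63. 70.]
top 50 45 [48. 60. 69.]
top 60 94 [37. 49. 65.]
top 70 189 [36. 53. 62.]
top 80 206 [34. 55. 64.]
top 90 211 [33. 55. 64.]
top 100 184 [30. 52. 63.]
```

View pics/p5.png

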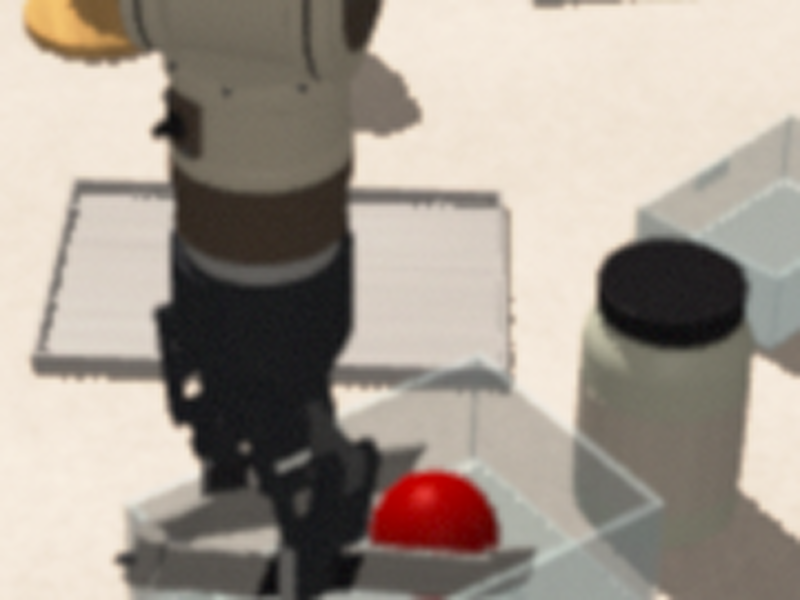

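Jaws straddle the ball but sit about 7 mm high. I lower 5 mm more, then squeeze.

apply_moves:
  targets:
    - [[0,0,-0.07,0,0.27],[0,0,-0.06,0,0.27],[0,0,0,0,0.2],[0,0,0,0,0.13],[0,0,0,0,0.08],[0,0,0,0,0.04],[0,0,0,0,0.0]]

```text
clock: 10.15
eef_pos: [0.4669, -0.3096, 0.0485]
tool_rot: [-0.164, 0.986, -0.0, 0.0]
ft_force: [-1.1, -0.2, 0.4]
grip_width: 0.0436
grasp_force: 50.9
```

```bash
python3 look.py p6 270 200 450 335 s; python3 ball.py p6 18.95; python3 tilt.py p6 18.95 0.02 | grep -E "top (-[76543]|[1-9])0|side -[78]0"
```

```text
10.25 [ 0.4669 -0.3096  0.0485] 0.0437 50.9 [-0.5  0.   0.7] -18.9 [-0.164  0.986 -0.     0.   ] q6 -0.92
scale 4.444444444444445
side 377 ball [ 0.5539 -0.2783  0.0336] rel TCP s,lat,z [ 92.4   1.4 -14.9]
top 352 ball [ 0.5556 -0.2802  0.0332] rel TCP s,lat,z [ 93.4  -1.1 -15.3]
side -80 35 [21. 87. 98.]
side -70 75 [ 83.  95. 105.]
top -70 4 [81. 82. 83.]
top -60 29 [ 80.  91. 100.]
top -50 51 [79. 91. 98.]
top -40 56 [68. 80. 93.]
top -30 30 [66. 78. 91.]
top 10 33 [ 64. 120. 141.]
top 20 23 [56. 69. 73.]
top 30 26 [46. 60. 68.]
top 40 39 [45. 56. 65.]
top 50 39 [43. 56. 64.]
top 60 93 [34. 47. 63.]
top 70 181 [36. 52. 62.]
top 80 183 [36. 55. 64.]
top 90 185 [37. 55. 65.]
top 100 169 [33. 54. 64.]
```

Ball gripped at 51 N. Lift.

apply_moves:
  targets:
    - [[0,0,0,0,-0.05],[0,0,0.1,0,-0.05],[0,0,0.2,0,-0.05],[0,0,0.3,0,-0.05],[0,0,0.4,0,-0.05],[0,0,0.4,0,-0.05],[0,0,0.3,0,-0.05],[0,0,0.2,0,-0.05]]

```text
clock: 10.92
eef_pos: [0.4672, -0.3098, 0.126]
tool_rot: [-0.164, 0.986, -0.001, 0.001]
ft_force: [-0.3, -0.1, -1.5]
grip_width: 0.0433
grasp_force: 61.3
```

```bash
python3 look.py p7 270 200 450 335 s; python3 ball.py p7 18.95; python3 tilt.py p7 18.95 0.075 | grep -E "top (-[76543]|[1-9])0|side -[78]0"
```

```text
11.02 [ 0.4677 -0.31    0.126 ] 0.0434 61.4 [ 0.8 -0.3 -3. ] -18.9 [-0.164  0.986 -0.001  0.001] q6 -0.92
scale 4.444444444444445
side 367 ball [ 0.5538 -0.2787  0.1104] rel TCP s,lat,z [ 91.7   1.7 -15.5]
top 414 ball [ 0.5563 -0.2809  0.1113] rel TCP s,lat,z [ 93.3  -1.2 -14.6]
side -80 28 [161. 172. 176.]
side -70 84 [160. 171. 182.]
top -70 10 [162. 165. 174.]
top -60 44 [162. 172. 181.]
top -50 68 [156. 169. 176.]
top -40 53 [151. 165. 173.]
top -30 38 [148. 161. 168.]
top 10 40 [150. 202. 222.]
top 20 30 [133. 145. 151.]
top 30 39 [125. 139. 147.]
top 40 48 [123. 135. 144.]
top 50 45 [120. 133. 140.]
top 60 88 [116. 124. 135.]
top 70 140 [117. 129. 136.]
top 80 145 [120. 134. 141.]
top 90 141 [121. 134. 142.]
top 100 123 [119. 133. 139.]
```

Ball is held steadily. Carry it to above the cradle, turning to yaw 75° to keep clear of the flask.

apply_moves:
  targets:
    - [[0,0.4,0.25,3,-0.05],[0,0.7,0.25,6,-0.05],[0.05,0.95,0,7,-0.05],[0.05,0.95,0,7,-0.05],[0.05,0.95,0,7,-0.05],[0.05,0.95,0,7,-0.05],[0.05,0.95,0,7,-0.05],[0.05,0.95,0,7,-0.05]]

```text
clock: 11.68
eef_pos: [0.4777, -0.0357, 0.1433]
tool_rot: [-0.575, 0.818, 0.0, -0.001]
ft_force: [-0.1, -0.4, -2.5]
grip_width: 0.0431
grasp_force: 61.6
```

apply_moves:
  targets:
    - [[0.05,0.95,0,5,-0.05],[0.05,0.95,0,0,-0.05],[0.05,0.95,0,0,-0.05],[0.05,0.95,0,0,-0.05],[0.02,0.9,0,0,-0.05],[0.02,0.6,0,0,-0.05],[0,0.35,0,0,-0.05],[0,0.17,0,0,-0.05]]

```text
clock: 12.35
eef_pos: [0.4874, 0.1975, 0.143]
tool_rot: [-0.609, 0.793, 0.0, -0.001]
ft_force: [0.3, -0.2, -2.8]
grip_width: 0.0434
grasp_force: 61.6
```

```bash
python3 look.py p8 150 150 330 285 s; python3 ball.py p8 74.9
python3 - <<'E'
from h3 import *
def wood(im):
    im=im.astype(int); return (im[...,2]>1.35*im[...,0])&(im[...,2]>80)&(im[...,1]>.5*im[...,2])
for npy,png,n in(("side0.npy","side0","side"),("top0.npy","top0","top")):
    W=cloud(np.load(npy),*cal(n)); m=wood(cv2.imread(f"pics/{png}.png")); w=W[m]
    w=w[np.linalg.norm(w[:,:2]-[.512,.284],axis=1)<.07]; r=w[(w[:,2]>.036)]; f=w[(w[:,2]<.02)]
    print(n,len(r),cv2.minEnclosingCircle(r[:,:2].astype(np.float32)),len(f),cv2.minEnclosingCircle(f[:,:2].astype(np.float32)))
    q=np.argwhere(m); 
E
```

```text
12.45 [0.4876 0.196  0.1432] 0.0432 61.6 [-0.1 -1.1 -2.2] -75.0 [-0.609  0.793  0.    -0.001] q6 -0.93
scale 4.444444444444445
side 158 ball [0.5086 0.2874 0.127 ] rel TCP s,lat,z [ 93.7   3.5 -16.2]
side 147 ((0.510391116142273, 0.28215426206588745), 0.02886340580880642) 388 ((0.5020267963409424, 0.2882014811038971), 0.05848018079996109)
top 290 ((0.5121569633483887, 0.28417572379112244), 0.02444913052022457) 626 ((0.5130948424339294, 0.28273558616638184), 0.048166267573833466)Traceback (most recent call last):
  File "ball.py", line 15, in <module>
    if __name__=="__main__": ball(sys.argv[1]+".npz",float(sys.argv[2]))
                             ~~~~^^^^^^^^^^^^^^^^^^^^^^^^^^^^^^^^^^^^^^^
  File "ball.py", line 9, in ball
    k_,l,st,_=cv2.connectedComponentsWithStats(m); i=1+np.argmax(st[1:,4]); m=l==i
                                                       ~~~~~~~~~^^^^^^^^^^
    return _wrapfunc(a, 'argmax', axis=axis, out=out, **kwds)
    return bound(*args, **kwds)
ValueError: attempt to get argmax of an empty sequence
```

apply_moves:
  targets:
    - [[0.03,-0.05,-0.2,0,-0.05],[0,0,-0.3,0,-0.05],[0,0,-0.35,0,-0.05],[0,0,-0.25,0,-0.05],[0,0,-0.15,0,-0.05],[0,0,-0.1,0,-0.05],[0,0,0,0,-0.05]]

```text
clock: 13.03
eef_pos: [0.489, 0.1925, 0.0891]
tool_rot: [-0.608, 0.794, 0.0, -0.001]
ft_force: [0.4, 0.3, -2.9]
grip_width: 0.0433
grasp_force: 61.6
```

```bash
sed -i 's/i=1+np.argmax(st\[1:,4\])/i=(1+np.argmax(st[1:,4])) if k_>1 else 1/; s/        W=cloud/        if m.sum()<20: print(n,"no ball"); continue\n        W=cloud/' ball.py; python3 look.py p9 150 150 330 285 s; python3 ball.py p9 75
```

```text
13.13 [0.4899 0.1932 0.0904] 0.0431 61.6 [ 0.5 -0.  -2.4] -74.9 [-0.608  0.794 -0.     0.   ] q6 -0.93
scale 4.444444444444445
side 170 ball [0.5122 0.2819 0.074 ] rel TCP s,lat,z [ 91.5   1.4 -16.4]
top no ball
```

View pics/p9.png

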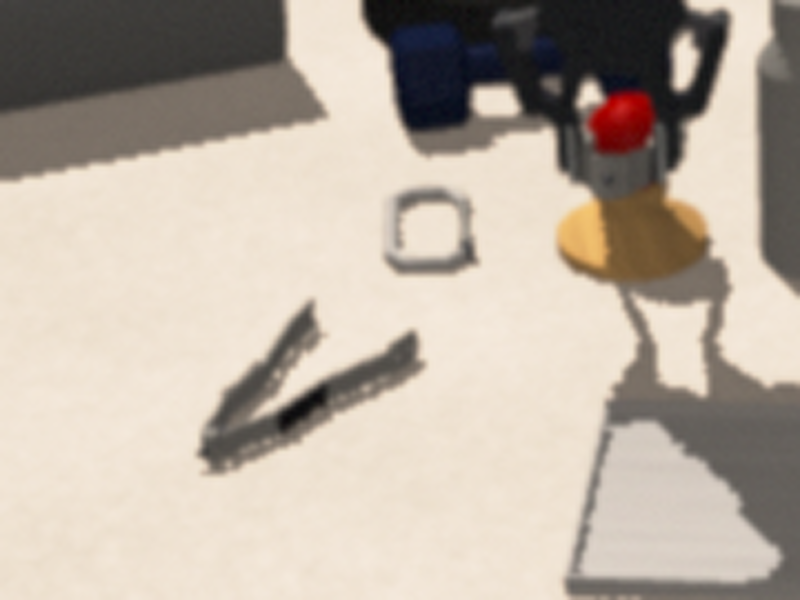

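The ball is over the base within about 2 mm and roughly 8 mm above its seat. Lower it slowly.

apply_moves:
  targets:
    - [[0,0.03,-0.1,0,-0.05],[0,0,-0.06,0,-0.05],[0,0,-0.04,0,-0.05],[0,0,0,0,-0.05]]

```text
clock: 13.47
eef_pos: [0.4894, 0.1948, 0.082]
tool_rot: [-0.608, 0.794, 0.0, 0.0]
ft_force: [-0.5, 0.3, -2.0]
grip_width: 0.0439
grasp_force: 61.6
```

apply_moves:
  targets:
    - [[0,0,-0.03,0,-0.05],[0,0,0,0,-0.05]]

```text
clock: 13.63
eef_pos: [0.4894, 0.1947, 0.0811]
tool_rot: [-0.608, 0.794, 0.0, 0.0]
ft_force: [-1.2, -0.7, 0.9]
grip_width: 0.0432
grasp_force: 61.6
```

```bash
python3 look.py p10 150 150 330 285 s; python3 ball.py p10 75
```

```text
13.73 [0.4895 0.1947 0.0812] 0.0432 61.6 [-1.1 -0.8  1.1] -74.9 [-0.608  0.794  0.     0.   ] q6 -0.93
scale 4.444444444444445
side 175 ball [0.5118 0.2847 0.0664] rel TCP s,lat,z [ 92.7   1.7 -14.8]
top no ball
```

Seated: the ball is at z = 0.066 and the force has reversed. Open the tongs gradually while keeping them held.

apply_moves:
  targets:
    - [[0,0,0,0,0.04],[0,0,0,0,0.07],[0,0,0,0,0.1],[0,0,0,0,0.15],[0,0,0,0,0.2],[0,0,0,0,0.25],[0,0,0,0,0.27],[0,0,0,0,0.27]]

```text
clock: 14.4
eef_pos: [0.4896, 0.1946, 0.0809]
tool_rot: [-0.608, 0.794, -0.0, 0.0]
ft_force: [-0.2, -0.3, -0.6]
grip_width: 0.0544
grasp_force: 5.4
```

```bash
python3 look.py p11 150 150 330 285 s; python3 ball.py p11 75; python3 jaw.py p11 75 .02
```

```text
14.5 [0.4895 0.1946 0.0809] 0.054 5.4 [ 0.3  0.1 -1.7] -74.9 [-0.608  0.794 -0.     0.   ] q6 -0.93
scale 4.444444444444445
side 195 ball [0.51   0.2855 0.0656] rel TCP s,lat,z [ 93.1   3.8 -15.3]
top no ball
side L 42 lat [16.8 24.3 30.3] s [ 81.   86.6 100.7] z [21. 90.]
side R 42 lat [-41.1 -24.1 -16.7] s [ 81.8  88.5 107.2] z [20. 83.]
```

apply_moves:
  targets:
    - [[0,0,0.1,0,0.27],[0,0,0.2,0,0.27],[0,0,0.3,0,0.27],[0,0,0.4,0,0.27],[0,0,0.5,0,0.27],[0,0,0.5,0,0.27],[0,0,0.2,0,0.27]]

```text
clock: 15.08
eef_pos: [0.4912, 0.1953, 0.1727]
tool_rot: [-0.608, 0.794, -0.001, 0.003]
ft_force: [-0.2, -0.2, -0.9]
grip_width: 0.0545
grasp_force: 5.4
```

```bash
python3 look.py p12 150 150 330 285 s; python3 ball.py p12 75; python3 tilt.py p12 75 0.1 | grep -E "(-[87654]|[1-9])0"
```

```text
15.18 [0.491  0.1952 0.1713] 0.0544 5.4 [ 0.1 -0.4 -1.3] -74.9 [-0.608  0.794 -0.001  0.002] q6 -0.93
scale 4.444444444444445
side 336 ball [0.5103 0.2862 0.0659] rel TCP s,lat,z [  92.8    4.9 -105.4]
top no ball
side -80 7 [211. 221. 223.]
side -70 47 [210. 219. 229.]
side -60 33 [206. 219. 225.]
side -50 27 [202. 210. 222.]
side -40 25 [200. 208. 219.]
side -30 56 [197. 215. 277.]
side -20 290 [205. 257. 276.]
side -10 186 [198. 232. 276.]
side 0 21 [204. 237. 252.]
side 10 17 [206. 237. 255.]
side 60 5 [163. 167. 183.]
side 70 15 [157. 167. 176.]
side 80 5 [162. 169. 173.]
side 90 6 [158. 164. 171.]
top -80 8 [219. 223. 226.]
top -70 42 [209. 223. 229.]
top -60 55 [210. 225. 229.]
top -50 43 [209. 218. 223.]
top -40 34 [199. 216. 220.]
top -30 37 [199. 212. 217.]
top -20 107 [195. 213. 262.]
top -10 18 [190. 202. 224.]
```

Ball stays in the base. Take the tongs back to the tray: straight back first, clear of the flask, then turn.

apply_moves:
  targets:
    - [[0.1,-0.4,0,0,0.27],[0.15,-0.8,0,0,0.27],[0.15,-0.95,0,0,0.27],[0.15,-0.95,0,0,0.27],[0.15,-0.9,0,-6,0.27],[0.15,-0.8,0,-7,0.25],[0.16,-0.5,0,-7,0.23],[0.2,-0.38,0,-7,0.2]]

```text
clock: 15.85
eef_pos: [0.5368, -0.0351, 0.1674]
tool_rot: [-0.402, 0.916, 0.0, -0.001]
ft_force: [0.3, 0.6, -1.4]
grip_width: 0.0511
grasp_force: 6.0
```

apply_moves:
  targets:
    - [[0,0,0,-7,0.2],[0,0,0,-7,0.2],[0,0,-0.3,-7,0.2],[0,0,-0.4,-7,0.2],[0,0,-0.4,-7,0.2],[0,0,-0.4,-7,0.2],[0,0,-0.4,-7,0.2],[0,0,-0.3,-7,0.2]]

```text
clock: 16.52
eef_pos: [0.5361, -0.0325, 0.078]
tool_rot: [0.074, 0.997, -0.0, -0.002]
ft_force: [-0.9, -0.1, -0.7]
grip_width: 0.0514
grasp_force: 6.0
```

apply_moves:
  targets:
    - [[0,0,0,-6,0.2],[0,0,0,-0.7,0.2],[0,0,0,0,0.2]]

```text
clock: 16.77
eef_pos: [0.5372, -0.0326, 0.0798]
tool_rot: [0.128, 0.992, -0.0, -0.001]
ft_force: [0.1, -0.5, -2.2]
grip_width: 0.0516
grasp_force: 6.0
```

```bash
python3 look.py p13 220 160 440 325 s; python3 tilt.py p13 -14.7 0.03 | grep -E "(-[87654]|[1-9])0"; python3 jaw.py p13 -14.7 .03;python3 ball.py p13 75
```

```text
16.87 [ 0.538  -0.0326  0.0808] 0.051 6.0 [ 0.4 -0.6 -0.9] 14.7 [0.128 0.992 0.    0.   ] q6 0.2
scale 3.6363636363636362
side -80 12 [116. 129. 132.]
side -70 50 [115. 126. 136.]
side -60 58 [113. 126. 135.]
side -50 64 [112. 122. 129.]
side -40 76 [106. 116. 126.]
side -30 80 [101. 112. 123.]
side -20 105 [100. 118. 185.]
side -10 32 [ 93. 119. 163.]
side 10 139 [ 89. 105. 186.]
side 20 75 [ 83.  94. 104.]
side 30 81 [79. 90. 99.]
side 40 72 [77. 86. 98.]
side 50 79 [72. 83. 92.]
side 60 84 [67. 78. 88.]
side 70 70 [65. 75. 84.]
side 80 82 [60. 71. 81.]
side 90 83 [57. 68. 79.]
side 100 81 [54. 65. 75.]
side 110 25 [63. 70. 75.]
side L 129 lat [35.3 38.6 42.6] s [ 81.9  96.2 111.8] z [56. 82.]
side R 142 lat [-42.4 -38.3 -35.3] s [ 80.7  96.3 110.4] z [53. 79.]
side 336 ball [0.5102 0.2864 0.0661] rel TCP s,lat,z [300.9 109.4 -14.7]
top 265 ball [0.5124 0.2847 0.0644] rel TCP s,lat,z [299.9 106.8 -16.4]
```

apply_moves:
  targets:
    - [[0.04,0,-0.4,0,0.2],[0,0,-0.4,0,0.2],[0,0,-0.25,0,0.2],[0,0,-0.15,0,0.2],[0,0,-0.15,0,0.2],[0,0,-0.15,0,0.2],[0,0,-0.12,0,0.2],[0,0,-0.1,0,0.2]]

```text
clock: 17.53
eef_pos: [0.5397, -0.0326, 0.012]
tool_rot: [0.129, 0.992, 0.0, 0.0]
ft_force: [0.2, 0.6, -1.8]
grip_width: 0.0512
grasp_force: 5.8
```

apply_moves:
  targets:
    - [[0,0,-0.1,0,0.2],[0,0,-0.1,0,0.2],[0,0,-0.1,0,0.2],[0,0,0,0,0.2]]

```text
clock: 17.87
eef_pos: [0.539, -0.0326, -0.0007]
tool_rot: [0.129, 0.992, -0.0, -0.001]
ft_force: [0.2, -0.3, -1.0]
grip_width: 0.0515
grasp_force: 5.8
```

```bash
python3 look.py p14 220 160 440 325 s; python3 tilt.py p14 -14.7 0.012 | grep -E "(-[87654]|[1-9])0"
```

```text
17.97 [ 0.5394 -0.0326 -0.    ] 0.0516 5.8 [ 0.9 -0.5 -1.4] 14.8 [ 0.129  0.992 -0.    -0.   ] q6 0.2
scale 3.6363636363636362
side -80 19 [16. 24. 31.]
side -70 48 [14. 27. 33.]
side -60 55 [16. 26. 32.]
side -50 54 [15. 25. 31.]
side -40 59 [14. 24. 31.]
side -30 67 [15. 24. 33.]
side -20 95 [ 18.  78. 105.]
side -10 37 [16. 34. 98.]
side 0 49 [ 20.  35. 104.]
side 10 95 [ 18.  29. 105.]
side 20 60 [15. 22. 30.]
side 30 57 [15. 22. 30.]
side 40 52 [14. 21. 28.]
side 50 56 [14. 21. 29.]
side 60 48 [14. 22. 28.]
side 70 50 [13. 21. 27.]
side 80 52 [13. 20. 28.]
side 90 55 [14. 22. 30.]
side 100 54 [14. 22. 29.]
side 110 60 [15. 22. 29.]
side 120 12 [12. 13. 14.]
```

Nearly flat. A last small push, then open slowly and rise.

apply_moves:
  targets:
    - [[0,0,-0.05,0,0.2],[0,0,0,0,0.27],[0,0,0,0,0.33],[0,0,0,0,0.4],[0,0,0,0,0.6],[0,0,0,0,1],[0,0,0,0,1],[0,0,0,0,1]]

```text
clock: 18.63
eef_pos: [0.5397, -0.0326, -0.0017]
tool_rot: [0.129, 0.992, 0.0, 0.0]
ft_force: [0.4, -0.8, -0.1]
grip_width: 0.0855
grasp_force: 0.0
```

apply_moves:
  targets:
    - [[0,0,0.15,0,1],[0,0,0.3,0,1],[0,0,0.6,0,1],[0,0,0.9,0,1],[0,0,0.9,0,1],[0,0,0.9,0,1],[0,0,0.6,0,1],[0,0,0,0,1]]

```text
clock: 19.3
eef_pos: [0.5434, -0.0328, 0.1793]
tool_rot: [0.129, 0.992, 0.0, 0.006]
ft_force: [-0.3, 0.8, 0.9]
grip_width: 0.0851
grasp_force: 0.0
```

```bash
python3 look.py p15 220 160 440 325 s; python3 tilt.py p15 -14.7 0.012 | grep -E "(-[87654]|[1-9])0";python3 ball.py p15 75
python3 - <<'E'
from h3 import *
D=np.load("p15.npz")
a=cv2.imread("pics/top0.png"); d=cv2.absdiff(cv2.GaussianBlur(a,(5,5),0),cv2.GaussianBlur(D["t"],(5,5),0)).max(2)
for nm,(x0,y0,x1,y1) in dict(flask=(195,160,245,215),carab=(160,275,210,308),clamp=(432,280,490,312),dumb=(98,205,138,292),tub=(400,145,445,195),cradle=(185,220,230,262),box=(398,187,490,285)).items():
    print(nm,(d[y0:y1,x0:x1]>35).sum())
E
```

```text
19.4 [ 0.5404 -0.0326  0.1738] 0.0857 0.0 [ 0.1  0.4 -0.8] 14.8 [0.129 0.992 0.    0.002] q6 0.2
scale 3.6363636363636362
side -80 17 [14. 17. 26.]
side -70 34 [14. 23. 28.]
side -60 43 [13. 20. 27.]
side -50 53 [14. 20. 26.]
side -40 47 [14. 20. 27.]
side -30 48 [14. 21. 26.]
side -20 60 [ 15.  23. 278.]
side -10 47 [14. 20. 27.]
side 10 97 [ 14.  27. 277.]
side 20 47 [16. 22. 26.]
side 30 45 [14. 21. 26.]
side 40 52 [13. 20. 26.]
side 50 46 [14. 20. 27.]
side 60 50 [13. 20. 25.]
side 70 46 [14. 20. 27.]
side 80 47 [14. 20. 26.]
side 90 55 [15. 22. 27.]
side 100 53 [14. 21. 28.]
side 110 45 [14. 20. 27.]
side 120 13 [13. 13. 14.]
side 334 ball [0.51   0.286  0.0657] rel TCP s,lat,z [ 299.9  111.8 -108. ]
top 258 ball [0.5124 0.2842 0.0645] rel TCP s,lat,z [ 298.8  109.  -109.3]
flask 0
carab 0
clamp 703
dumb 0
tub 34
cradle 542
box 2153
```

Tongs lie flat and the ball is seated. The clamp region differs, possibly from the arm's shadow, so I check it by depth.

```bash
python3 - <<'E'
from h3 import *
D=np.load("p15.npz")
for n,d0,d1 in(("side",np.load("side0.npy"),D["d"]),("top",np.load("top0.npy"),D["dt"])):
    for d in(d0,d1):
        W=cloud(d,*cal(n)).reshape(-1,3); 
        for nm,c,lo,hi in(("clamp",(.382,-.341),.008,.04),("tub",(.678,-.243),.11,.15),("cradle",(.512,.2835),.004,.03)):
            m=(np.linalg.norm(W[:,:2]-c,axis=1)<.065)&(W[:,2]>lo)&(W[:,2]<hi); 
            print(n,nm,m.sum(),W[m].mean(0).round(4), np.percentile(W[m][:,0],[3,97]).round(3),np.percentile(W[m][:,1],[3,97]).round(3))
E
```

```text
side clamp 872 [ 0.3945 -0.3424  0.0194] [0.361 0.444] [-0.398 -0.294]
side tub 756 [ 0.673  -0.2503  0.1268] [0.644 0.705] [-0.276 -0.214]
side cradle 453 [0.5058 0.2651 0.0154] [0.466 0.551] [0.237 0.305]
side clamp 866 [ 0.3947 -0.342   0.0193] [0.361 0.444] [-0.397 -0.293]
side tub 764 [ 0.6729 -0.2502  0.1266] [0.644 0.705] [-0.276 -0.214]
side cradle 457 [0.5062 0.2654 0.0152] [0.466 0.552] [0.238 0.307]
top clamp 463 [ 0.3814 -0.3407  0.0183] [0.362 0.408] [-0.393 -0.288]
top tub 745 [ 0.6759 -0.2414  0.1285] [0.646 0.708] [-0.272 -0.211]
top cradle 841 [0.5089 0.279  0.0141] [0.469 0.554] [0.241 0.326]
top clamp 464 [ 0.3815 -0.3408  0.0181] [0.362 0.408] [-0.394 -0.289]
top tub 746 [ 0.6757 -0.2413  0.1286] [0.646 0.707] [-0.272 -0.211]
top cradle 665 [0.5039 0.2705 0.014 ] [0.469 0.555] [0.24  0.321]
```

Nothing else has moved; the difference was only shadow. I hand the job in.

```bash
python3 -c "
from workcell import order; print(order.job_done())"
```

```text
the job is handed in; nothing more can be done
None
```

The ball rests in the wooden base, the tongs lie flat and released in the tray, the clamp, tub and base had not moved by depth nor the flask, carabiner and dumbbell by picture (the roller was not checked), and the job was handed in at about 19.4 s; no verdict came back.

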